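Put the objective away in its gasketed dry case

ROBOT

A 6-joint arm with a two-finger parallel gripper is mounted at the origin on the work surface. World frame = base frame: x ahead of the robot, y to its left, z up, the work surface at z = 0. Lengths are in mm, angles in rad, forces in N, time in s.
With the tool pointing down it reaches from about 275 to 1000 mm from the base axis. Payload 8.4 kg.
Tool frame: the origin (TCP) lies at the very end of the fingers, on their centre line; the grasp point (between the pads) lies 19 mm behind it; z points along the fingers, y is the direction in which the jaws open and shut (so a half turn about z gives the same grasp; the last joint's range is limited). The gripper opens to 85 mm and grips with 20 to 120 N. Pads are 22 mm wide; open, the fingers measure 114 mm over their backs; the gripper's body (76 mm by 85 mm) begins 54 mm behind the grasp point. The pads swing forward as they close: fully open they stand 13 mm farther back than shut.
Start: joints at [1.102, 0.353, 1.633, -0, 1.155, -0.002], TCP at [281.268, 558.136, 231.281] pointing down, gripper open.
Joint ranges: [-2.63, 2.63], [-0.92, 2.1], [0.06, 2.66], [-1.3, 4.44], [0, 2.69], [-3.02, 3.02]. Speed limits (rad/s): [2.22, 2.22, 2.79, 3.14, 3.14, 3.14].

INTERFACE

Orientations are given as [roll, pitch, yaw] about the fixed x, y, z axes, in that order (R = Rz(yaw) Ry(pitch) Rx(roll)).
In Python, from rig import readout, grab_frame, calibration, r gives the robot as it stands. The module is installed in compiled form; this text tells all that it offers.
- The arm moves only by the tool play_rows, never from a script. Its argument "rows" is a list of rows, each a list of 3 entries, a list of its own where there are three numbers: the closure in counts, from 0 (fully open) to 255 (shut), then the shift along the tool's x, y, z in cm, then the turn, a rotation vector about the tool's x, y, z in rad. In form: [[gripper, [dx, dy, dz], [rx, ry, rz]], ...]. A call has 1 to 12 rows; each row is the pose to reach, as a shift and turn from the pose commanded when the call began, along the tool's axes at that moment; what a row does not reach only later rows make up. A row lasts 1/12 s, in which the tool goes at most 41.7 mm and 7.16 degrees, less where a joint would pass 70% of its speed; a pose out of reach is approached as far as the arm can. A call with a gripper value outside its range is refused whole. The fingers move at their own pace and stop on an object; "squeeze" is the grip in N (left out, the last holds). Time passes only in rows, so rows that repeat a pose let the fingers close. It gives the time, the measured TCP pose, the force and the opening at its end, in the units of the state.
- readout.sense(): the state, without advancing time (a new reading comes with each control period).
- grab_frame(name): name is "scene" or "top" or "wrist"; returns (picture, depth): 480x640x3 uint8, red, green, blue; 480x640 float32, mm along the optical axis (not along the pixel's ray), 0 where there is no reading.
- calibration(name): a dict with "vfov" (degrees; the focal length in pixels is half the picture's height over the tangent of half this angle, whatever the lens; pixels are square), "cx", "cy" (the principal point, pixels), "cam_to_world" (4x4, takes a point from camera to world coordinates). Camera axes: x right, y down, z forward; pixel columns grow to the right and rows downward; lengths in mm; the calibration is good to about 2 mm. A picture is of the moment at which its call begins: read the wrist's pose just before it. calibration takes no time and is no camera call; for the wrist camera it gives the pose at the moment of the call.
- r.sign_off(): hands the job in, once; it reports no verdict.
The state is a dict: "clock": time; "qpos": joint angles; "qvel": joint speeds; "joint_efforts": joint torques, N m; "eef_pos": TCP position; "tcp_rot": TCP orientation; "contact_force": force on the tool from outside, world axes, zero at the start; "wrist_torque": the same for the moment, N m; "opening": opening from 0.0 (shut) to 1.0 (fully open).
Only numpy, scipy, OpenCV 4.12 (cv2) and the standard library are available. Lean on these libraries where they do the work, as an engineer would, in place of code of your own. Each camera call takes 0.05 s, during which the arm holds its last target.

TASK

Stand the loose microscope objective in the round well of the open dry case and let go of it, then swing the lid over and press it down against its rubber gasket until the spring latch at the front snaps fully home over the lid's lip. The lid must stay shut by itself when you let go; press firmly but feel for the catch, because more than 28 N on the lid would crack it, and do not push the dish, bottle and jar about.

Things in the scene. Friction and masses are not known exactly. Their poses are not given: they have to be found in the camera images.
- objective_center (a point): Microscope objective: upright bare-steel cylinder, 30 mm diameter, 60 mm tall (top 6 mm tapers to 18 mm), thin black bands, 0.11 to 0.22 kg, loose on the bench left or right of the case. This point is its centre, 30 mm above its underside; z is its axis. Its lowest 22 mm go into the well, so grip it well above its middle (about 46 mm above its underside).
- well (a point): Centre of the well's floor; the well is the only round hole in the case's black insert: 34 mm diameter, 2 mm chamfer, 22 mm deep; the case's rim is 70 mm above this point. A seated objective has its centre 30 mm above it. Inside its walls the case is 134 mm (x) by 154 mm (y); the well is 20 mm from the middle towards the latch.
- case: White box fixed to the bench, 150 mm (x) by 170 mm (y) by 90 mm tall with 8 mm walls. Origin: centre of its underside. Its x axis points to the hinge side (away from the robot, turned by the case's yaw of up to 0.3 rad), z up. A dark latch housing sticks out 22 mm at the middle of the -x side.
- hinge (a point): Middle of the lid's hinge line, on the rim at the case's +x side, 75 mm from the case's middle and 90 mm above its underside; the hinge line runs along the case's y.
- lid (a joint): Lid angle, rad: 0 level, 1.57 upright, 1.9 full open. White plate, 150 mm (hinge to front) x 170 x 12 mm thick, 0.25 kg; level, its underside is flush with the rim; a steel lip sticks out 8 mm at the middle of its front edge. Starts at 1.5 to 1.8, held by friction; below about 1 it falls by itself and rests on the latch at 0.09 to 0.16. Latched it stays between 0.01 and 0.075.
- lid_press (a point): Thin grey disc (32 mm diameter) on the lid's outer face, where to press: 120 mm from the hinge line, mid-width; z is the outward normal. Pressed here, resistance rises to 8 to 19 N, dips as the latch starts to catch, and about 1 mm past the catch turns into a hard stop. Stopping short, the lid springs back or stays half caught (latch 3 mm out).
- latch (a joint): Spring latch travel in m: 0 is home, up to 0.009 as the lid's lip pushes it outward (3 to 6 N). Steel, 30 mm wide, at the middle of the case's -x side, top 24 to 33 mm above the rim with a steep bevel; worked by the lip alone. The catch block it rides in is screwed on at a height that differs by 9 mm from case to case, so how far down the lid catches must be felt.
- dish: Closed clear culture dish, 70 mm diameter, 17 mm tall, a bystander; origin at its underside.
- bottle: Amber glass bottle with black cap, 48 mm diameter, 100 mm tall, a bystander; origin at its underside.
- jar: Glass jar with white cap, 52 mm diameter, 55 mm tall, a bystander; origin at its underside.
Things that resemble listed ones, but are neither listed nor needed, are in the scene too. Of the things that look like the part that bears objective_center, the largest one is meant.

How it is judged:
By the outcome, as a careful person would: the job done as asked, in the order asked, and still so for the second after the job is handed in, with the robot touching nothing.
It also fails if it takes over 72 s, if anything falls off the work surface, if the arm or the gripper's body presses on something with over 40 N, if the wrist force passes 120 N, or if a joint passes its speed limit or range.

## Working session

There is one attempt and no reset: what is moved stays moved. The work goes in short steps, Python scripts to look and compute and a tool call to move; the robot and the scene stay as the last step left them, time stands still between calls to the robot, and variables do not carry over. Pictures are saved under pics/ and viewed, and the job is handed in when it is done.

Besides the shell and the picture viewer there is one more tool, called as name(argument=value, ...), one argument or row to a line, values as JSON. play_rows: Moves the arm, as the interface text tells. Its arguments: {"type":"object","properties":{"rows":{"type":"array"},"squeeze":{"type":"number"}},"required":["rows"]}

```bash
mkdir -p pics; cat > h.py <<'E'
import numpy as np, cv2
from rig import readout, grab_frame, calibration, r
def save(name,fn):
    s=readout.sense(); c=calibration(name); p,d=grab_frame(name)
    cv2.imwrite('pics/'+fn+'.png',p[:,:,::-1]); np.savez('pics/'+fn+'.npz',p=p,d=d,M=np.array(c['cam_to_world']),f=240/np.tan(np.radians(c['vfov']/2)),cx=c['cx'],cy=c['cy'])
def load(fn): return np.load('pics/'+fn+'.npz')
def cloud(fn):
    a=load(fn); d=a['d']; v,u=np.mgrid[:480,:640]
    P=np.stack([(u-a['cx'])/a['f']*d,(v-a['cy'])/a['f']*d,d],-1)
    W=P@a['M'][:3,:3].T+a['M'][:3,3]; W[d==0]=np.nan
    return a['p'],W
def ray(fn,u,v,z):
    a=load(fn); k=a['M'][:3,:3]@np.array([(u-a['cx'])/a['f'],(v-a['cy'])/a['f'],1]); o=a['M'][:3,3]
    return o+k*(z-o[2])/k[2]
E
python3 - <<'E'
from h import *
print(readout.sense())
for n in ['scene','top','wrist']:
    save(n,n+'0'); c=calibration(n); print(n,c['vfov'],c['cx'],c['cy'],np.round(c['cam_to_world'],2).tolist())
E
```

```text
{'clock': 0.0, 'qpos': array([ 1.10160562e+00,  3.53620440e-01,  1.63413055e+00,  3.22135313e-05,
        1.15519504e+00, -2.41356061e-03]), 'qvel': array([-1.09733496e-03,  1.95951965e-03,  4.81760760e-04, -4.91475200e-04,
        4.84284261e-05, -1.78856180e-04]), 'joint_efforts': array([ 1.82539161e-04, -6.05255628e+01, -3.42054427e+01, -7.75833132e-05,
        9.64455830e-03, -4.45273224e-05]), 'eef_pos': array([281.04236044, 557.72053769, 230.58051602]), 'tcp_rot': array([-3.14023935e+00, -3.27200654e-05,  2.67480246e+00]), 'contact_force': array([ 0.73400619,  0.80056798, -0.14093846]), 'wrist_torque': array([0.00845485, 0.00301661, 0.0254084 ]), 'opening': 1.0005295527905211}
scene 56.80979218605912 323.9271557930869 239.33546407669812 [[0.05, 0.86, -0.51, 975.36], [1.0, -0.04, 0.03, -5.8], [0.0, -0.51, -0.86, 790.43], [0.0, 0.0, 0.0, 1.0]]
top 48.044140247287956 317.22825524839436 234.6446196777985 [[-0.02, -1.0, 0.07, 458.69], [-1.0, 0.02, -0.01, -1.89], [0.01, -0.07, -1.0, 1122.24], [0.0, 0.0, 0.0, 1.0]]
wrist 70.54056966800141 318.6428163491198 241.072139482942 [[0.45, 0.86, 0.25, 217.4], [0.89, -0.43, -0.13, 591.5], [-0.0, 0.29, -0.96, 372.09], [0.0, 0.0, 0.0, 1.0]]
```

View pics/scene0.png

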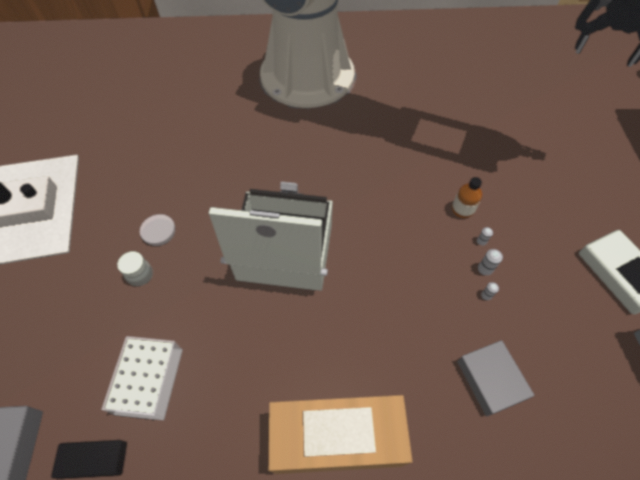

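View pics/top0.png

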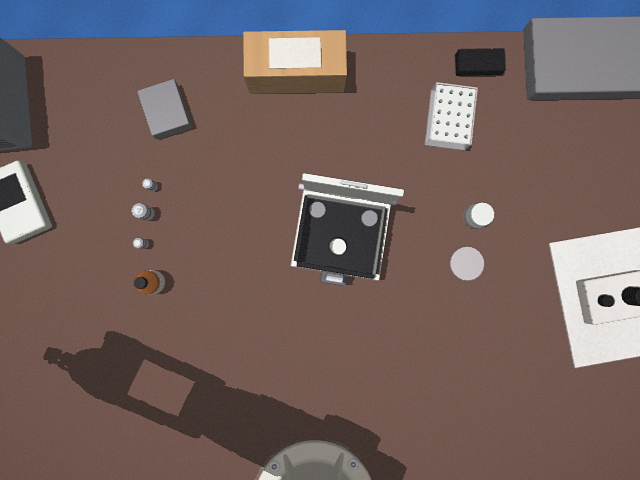

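View pics/wrist0.png

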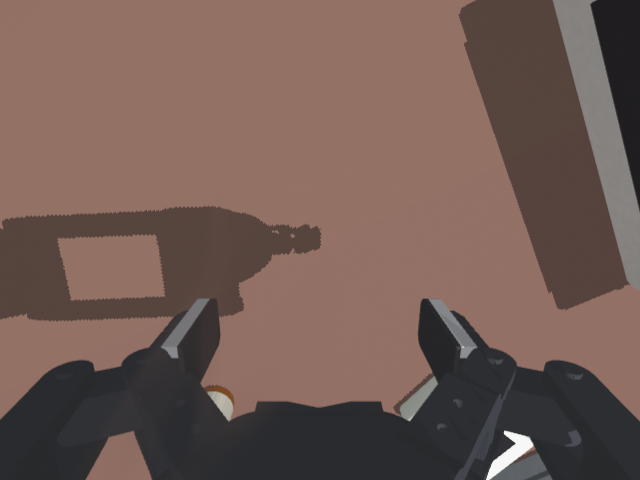

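The top view shows the case with the bright round well at about (338,246). The candidate objectives are at (141,211), which is the largest, with small ones at (149,184) and (139,243). The bottle is at (150,282), the dish at (467,264) and the jar at (481,215). Next I'll measure these.

```bash
python3 - <<'E'
from h import *
p,W=cloud('top0')
print('bench z',np.nanmedian(W[300:330,300:420,2]))
img=cv2.resize(p[150:300,100:420],None,fx=2.5,fy=2.5,interpolation=cv2.INTER_CUBIC)[:,:,::-1]
cv2.imwrite('pics/topz.png',img)
for nm,(u0,u1,v0,v1) in dict(s1=(140,165,172,198),obj=(128,160,198,226),s2=(128,155,233,256),bottle=(130,172,264,300),jar=(462,500,198,232),dish=(445,490,243,285)).items():
    w=W[v0:v1,u0:u1].reshape(-1,3); w=w[w[:,2]>8]; zt=np.percentile(w[:,2],95); t=w[w[:,2]>zt-4]
    print(nm,len(w),'top z',zt,'top c',t.mean(0).round(1),'ext',np.ptp(t,0).round(1),'all',w.min(0).round(),w.max(0).round())
for nm,(u,v) in dict(well=(338,246),g1=(318,209),g2=(370,218),ins=(345,225),c1=(292,265),c2=(381,278),latch=(334,280),lidtopL=(303,177),lidtopR=(403,192),lip=(354,184)).items(): print(nm,W[v-1:v+2,u-1:u+2].reshape(-1,3).mean(0).round(1))
p,W=cloud('scene0')
for nm,(u,v) in dict(press=(266,231),lidfaceL=(235,225),low=(300,280),bl=(240,270),obj=(494,258)).items(): print('scene',nm,W[v-1:v+2,u-1:u+2].reshape(-1,3).mean(0).round(1))
E
```

```text
bench z 0.6463266261459921
s1 125 top z 44.26376735986573 top c [650.  323.2  42.5] ext [16.2 16.9  5.5] all [640. 314.   8.] [661. 334.  46.]
obj 281 top z 62.14614728307015 top c [593.2 334.3  60.6] ext [23.8 25.7  7.3] all [579. 320.   9.] [608. 349.  65.]
s2 122 top z 43.858644788547096 top c [531.1 342.1  42. ] ext [16.  18.   6.3] all [520. 332.   9.] [539. 353.  46.]
bottle 634 top z 101.48482392235532 top c [450.9 319.4 100.5] ext [20.8 22.1  7.2] all [427. 294.   8.] [475. 343. 105.]
jar 623 top z 58.31019116824809 top c [ 573.5 -348.3   56.4] ext [42.6 45.6  5.8] all [ 548. -371.    8.] [ 599. -323.   60.]
dish 896 top z 21.079462284717295 top c [ 475.2 -325.5   19. ] ext [65.9 66.4  8.9] all [ 443. -359.   10.] [ 511. -290.   26.]
well [515.9 -60.1  20.4]
g1 [589.5 -20.2  49.5]
g2 [ 569.3 -124.1   49.4]
ins [556.7 -74.   43.9]
c1 [478.4  33.8  51.6]
c2 [ 448.5 -149.     0.6]
latch [447.6 -46.6 102.8]
lidtopL [629.7   7.3 187.5]
lidtopR [ 603.9 -172.7  160. ]
lip [605.4 -76.8 248.1]
scene press [614.8 -76.9 208. ]
scene lidfaceL [ 605.3 -123.9  214. ]
scene low [618.  -32.8  33.5]
scene bl [ 597.4 -144.    45.5]
scene obj [602.2 331.1  57.6]
```

View pics/topz.png

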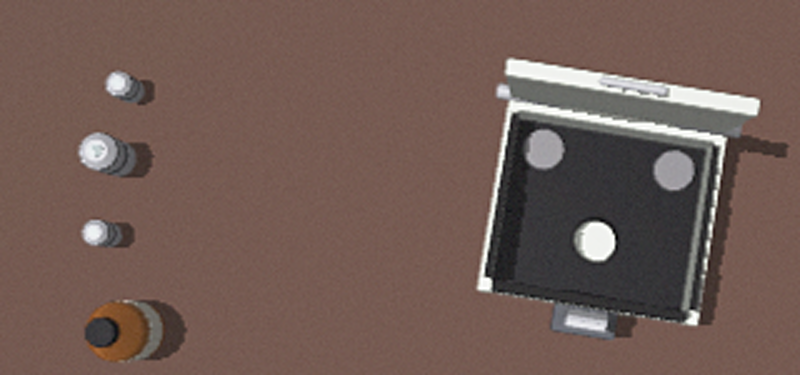

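```bash
python3 - <<'E'
from h import *
p,W=cloud('top0')
# rim: white pixels with z 80..100
P=p.astype(int)
m=(P.min(2)>150)&(W[...,2]>82)&(W[...,2]<98)&(W[...,0]<640)&(abs(W[...,1]+70)<150)
pts=W[m]; print(len(pts),pts.min(0).round(),pts.max(0).round(),np.median(pts[:,2]))
r_=cv2.minAreaRect(pts[:,:2].astype(np.float32)); print('rim rect',r_)
# well blob
sub=np.zeros(p.shape[:2],np.uint8); sub[232:260,324:352]=(P.min(2)>130)[232:260,324:352]
c=max(cv2.findContours(sub,0,2)[0],key=cv2.contourArea); (u,v),R=cv2.minEnclosingCircle(c); M=cv2.moments(sub,True)
u2,v2=M['m10']/M['m00'],M['m01']/M['m00']; print('well px',u,v,R,u2,v2)
print('z20',ray('top0',u2,v2,20).round(1),'z42',ray('top0',u2,v2,42).round(1),'rad mm',R*1090/load('top0')['f'])
# hinge line/lid
p2,W2=cloud('scene0')
# lid outer face plane from scene? list columns
P2=p2.astype(int)
m=(P2.min(2)>150); m2=np.zeros_like(m); m2[212:265,222:318]=m[212:265,222:318]
w=W2[m2]; w=w[(w[:,2]>100)]; c=w.mean(0); n=np.linalg.svd(w-c)[2][2]; print('lid plane',len(w),c.round(1),n.round(3)); print(w.min(0),w.max(0))
# objective: scene view check
for fn,(u0,u1,v0,v1) in dict(scene0=(478,504,246,280)).items():
    q=W2[v0:v1,u0:u1].reshape(-1,3); q=q[q[:,2]>8]; t=q[q[:,2]>np.percentile(q[:,2],95)-4]; print(fn,q.min(0),q.max(0),t.mean(0))
cv2.imwrite('pics/scz.png',cv2.resize(p2[180:300,200:360],None,fx=5,fy=5,interpolation=2)[:,:,::-1])
E
```

```text
530 [ 448. -159.   83.] [633.  34.  98.] 90.67010511704382
rim rect ((534.7033081054688, -58.003883361816406), (179.45782470703125, 169.04563903808594), 79.95149230957031)
well px 338.0 246.0 8.062357902526855 337.825641025641 246.06153846153848
z20 [515.8 -59.8  20. ] z42 [514.7 -58.6  42. ] rad mm 16.319638301445423
lid plane 556 [610.7 -63.9 238.8] [ 0.701 -0.114  0.704]
[ 595.638619   -139.72678877  235.10831551] [626.53841481   1.84667373 247.70253985]
scene0 [579.26268688 318.67253459   8.0912566 ] [610.2092811  348.6048692   62.39292216] [596.27107681 332.9800669   57.39017676]
```

View pics/scz.png

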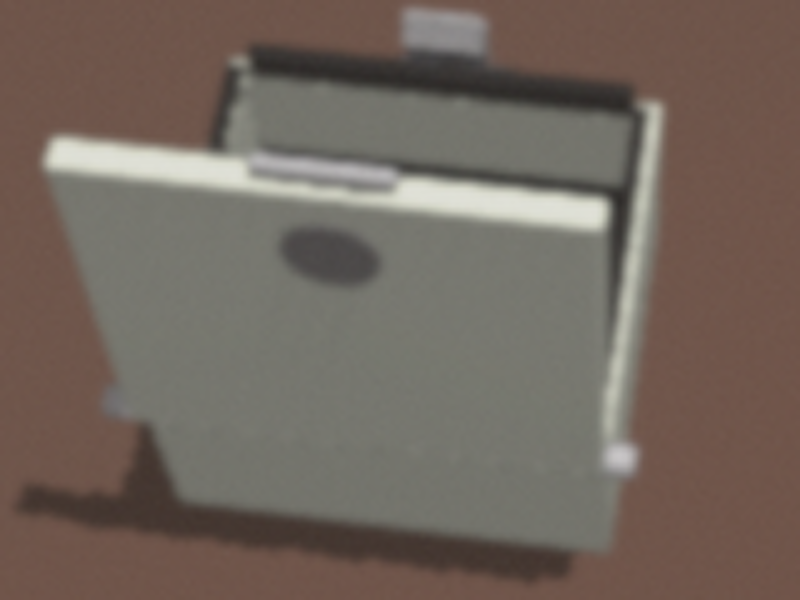

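```bash
cat >> h.py <<'E'
from scipy.spatial.transform import Rotation as Ro
import json,os
def RR(rpy): return Ro.from_euler('xyz',rpy)
def down(yaw): return RR([np.pi,0,yaw])
def plan(p1,R1,p0=None,R0=None):
    "shift in cm and rotvec from (p0,R0), default measured pose"
    s=readout.sense()
    if p0 is None: p0=s['eef_pos']
    if R0 is None: R0=RR(s['tcp_rot'])
    p0=np.array(p0,float);p1=np.array(p1,float)
    d=R0.inv().apply(p1-p0)/10; w=(R0.inv()*R1).as_rotvec()
    print('shift cm',d.round(2),'rot',w.round(3),'dist mm',np.linalg.norm(p1-p0).round(1)); return d,w
E
python3 - <<'E'
from h import *
plan([594,333.5,140],down(2.975),[281.27,558.14,231.28],RR([-3.1402,0,2.6748]))
E
```

```text
shift cm [-38.04  -5.97   9.14] rot [-0.001 -0.    -0.3  ] dist mm 395.7
```

play_rows(
  rows=[
    [0, [-3.4, -0.5, 0.8], [0, 0, -0.03]],
    [0, [-6.8, -1.1, 1.6], [0, 0, -0.06]],
    [0, [-10.2, -1.6, 2.4], [0, 0, -0.09]],
    [0, [-13.6, -2.1, 3.2], [0, 0, -0.12]],
    [0, [-17.0, -2.7, 4.0], [0, 0, -0.15]],
    [0, [-20.4, -3.2, 4.9], [0, 0, -0.18]],
    [0, [-24, -3.8, 5.8], [0, 0, -0.21]],
    [0, [-27.6, -4.3, 6.6], [0, 0, -0.24]],
    [0, [-31.1, -4.9, 7.5], [0, 0, -0.27]],
    [0, [-34.6, -5.4, 8.3], [0, 0, -0.3]],
    [0, [-38, -6, 9.1], [0, 0, -0.3]],
    [0, [-38, -6, 9.1], [0, 0, -0.3]],
  ],
  squeeze=40,
)

```text
clock: 1.15
eef_pos: [597.3, 329.3, 138.3]
tcp_rot: [-3.14, 0.0, 2.972]
contact_force: [-1.3, -0.5, 0.4]
opening: 0.999
```

```bash
python3 - <<'E'
from h import *
s=readout.sense();print(s['eef_pos'],s['tcp_rot'],s['qpos'].round(2),s['contact_force'])
save('wrist','w1')
E
```

```text
[597.31863126 329.25394083 138.31254028] [-3.13962249e+00  4.52637728e-04  2.97152362e+00] [ 0.5   0.53  1.58 -0.    1.04 -0.9 ] [-1.33320703 -0.47002812  0.35469201]
```

View pics/w1.png

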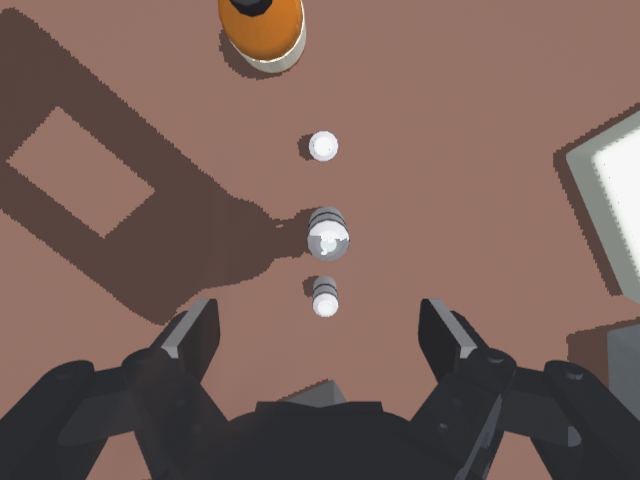

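```bash
python3 - <<'E'
from h import *
p,W=cloud('w1'); print(np.nanmedian(W[60:140,380:500,2]))
w=W[200:266,300:356].reshape(-1,3); w=w[w[:,2]>5]; print(w.min(0),w.max(0))
t=w[w[:,2]>55]; print(len(t),t.mean(0),t.min(0),t.max(0))
w2=w[(w[:,2]>15)&(w[:,2]<50)];print(w2.min(0),w2.max(0))
g=cv2.cvtColor(p,cv2.COLOR_RGB2GRAY)
for u,v in [(329,241),(328,235)]: print(ray('w1',u,v,60))
a=load('w1'); s=readout.sense(); Rm=RR(s['tcp_rot'])
print('cam in tool',Rm.inv().apply(a['M'][:3,3]-s['eef_pos']), s['eef_pos'])
cv2.imwrite('pics/w1z.png',cv2.resize(p[190:280,280:380],None,fx=6,fy=6,interpolation=2)[:,:,::-1])
E
```

```text
-1.1170255421239403
[579.44678203 322.00385753   5.06865238] [608.93259699 352.220956    61.04392483]
1005 [593.61132004 337.35390449  57.94081262] [581.58509    324.20524054  55.00129762] [606.78837603 350.15099208  61.04392483]
[579.44678203 322.00385753  15.06585722] [596.03636073 352.220956    49.98625165]
[592.38550136 338.16481142  60.        ]
[588.12130756 338.17959239  60.        ]
cam in tool [  69.60456015   -0.24047732 -140.75753138] [595.27407141 330.97626726 138.79774447]
```

View pics/w1z.png

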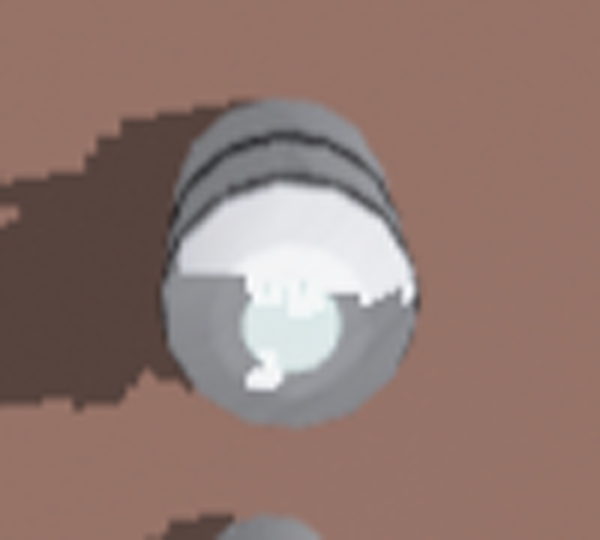

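play_rows(
  rows=[
    [0, [0, 0, 0], [0, 0, 0]],
    [0, [0, 0, 0], [0, 0, 0]],
    [0, [0, 0, 0], [0, 0, 0]],
  ],
)

```text
clock: 1.45
eef_pos: [592.7, 334.5, 140.6]
tcp_rot: [3.141, -0.0, 2.976]
contact_force: [0.1, -1.1, 0.0]
opening: 1.001
```

```bash
python3 - <<'E'
from h import *
s=readout.sense();print(s['eef_pos'],s['tcp_rot'],s['qvel'].round(4))
save('wrist','w2')
s=readout.sense();print(s['eef_pos'])
p,W=cloud('w2'); print(np.nanmedian(W[60:140,380:500,2]))
w=W[200:266,300:356].reshape(-1,3); w=w[w[:,2]>5]; print(w.min(0),w.max(0))
t=w[w[:,2]>55]; print(len(t),t.mean(0),t.min(0),t.max(0))
P=p.astype(int)
cv2.imwrite('pics/w2z.png',cv2.resize(p[190:280,280:380],None,fx=6,fy=6,interpolation=2)[:,:,::-1])
E
```

```text
[592.72431293 334.49445043 140.58857027] [ 3.14139981e+00 -7.77740706e-05  2.97598443e+00] [ 0.0021 -0.0048 -0.0015 -0.0019 -0.001  -0.0034]
[592.77068766 334.56711476 140.68000393]
-1.101376998953043
[579.28679538 322.08605613   5.00579268] [608.42823423 352.18371114  60.91506996]
961 [593.53692636 337.2008146   57.98016282] [580.90498507 323.87818408  55.00629189] [607.03310555 350.80178944  60.91506996]
```

View pics/w2z.png

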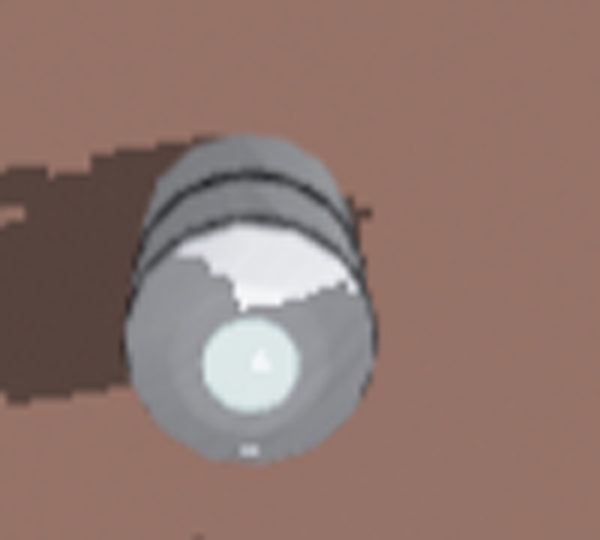

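```bash
python3 - <<'E'
from h import *
plan([593.7,336.6,27],down(2.976))
E
```

```text
shift cm [-0.06  0.21 11.37] rot [0. 0. 0.] dist mm 113.7
```

play_rows(
  rows=[
    [0, [0, 0.2, 2.5], [0, 0, 0]],
    [0, [0, 0.2, 5.0], [0, 0, 0]],
    [0, [0, 0.2, 7.5], [0, 0, 0]],
    [0, [0, 0.2, 9.5], [0, 0, 0]],
    [0, [-0.1, 0.2, 11.3], [0, 0, 0]],
    [0, [-0.1, 0.2, 11.3], [0, 0, 0]],
    [0, [-0.1, 0.2, 11.3], [0, 0, 0]],
    [255, [-0.1, 0.2, 11.3], [0, 0, 0]],
    [255, [-0.1, 0.2, 11.3], [0, 0, 0]],
    [255, [-0.1, 0.2, 11.3], [0, 0, 0]],
    [255, [-0.1, 0.2, 11.3], [0, 0, 0]],
    [255, [-0.1, 0.2, 11.3], [0, 0, 0]],
  ],
  squeeze=40,
)

```text
clock: 2.5
eef_pos: [595.4, 335.7, 28.4]
tcp_rot: [3.141, 0.001, 2.975]
contact_force: [-0.9, -1.3, 6.4]
opening: 0.333
```

play_rows(
  rows=[
    [255, [0, 0, 0], [0, 0, 0]],
    [255, [0, 0, 0], [0, 0, 0]],
    [255, [0, 0, 0], [0, 0, 0]],
    [255, [0, 0, 0], [0, 0, 0]],
    [255, [0, 0, -1.5], [0, 0, 0]],
    [255, [0, 0, -4], [0, 0, 0]],
    [255, [0, 0, -7], [0, 0, 0]],
    [255, [0, 0, -11], [0, 0, 0]],
    [255, [0, 0, -13], [0, 0, 0]],
    [255, [0, 0, -13], [0, 0, 0]],
  ],
)

```text
clock: 3.33
eef_pos: [597.7, 336.8, 164.1]
tcp_rot: [3.136, 0.007, 2.975]
contact_force: [0.6, 0.4, -1.4]
opening: 0.338
```

```bash
python3 - <<'E'
from h import *
s=readout.sense();print(s['eef_pos'],s['tcp_rot'],s['contact_force'],s['opening'])
save('wrist','w3')
E
```

```text
[597.69302608 336.84824021 164.14396595] [3.13592692 0.00708255 2.97472305] [ 0.58457474  0.43587511 -1.44480863] 0.33799613102410253
```

View pics/w3.png

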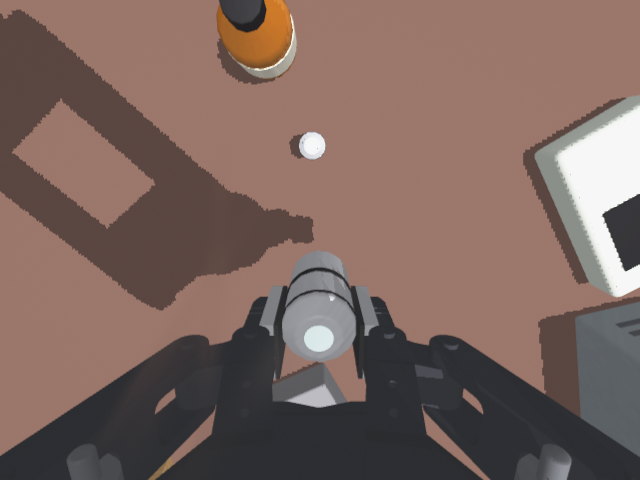

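```bash
python3 - <<'E'
from h import *
s=readout.sense()
plan([515,-59,170],down(2.976),[594,336.6,157.5],down(2.976))
print(s['eef_pos'])
E
```

```text
shift cm [  1.27 -40.32  -1.25] rot [0. 0. 0.] dist mm 403.6
[596.45016312 336.14057543 161.09230574]
```

play_rows(
  rows=[
    [255, [0.6, -2, -0.6], [0, 0, 0]],
    [255, [1.2, -5, -1.2], [0, 0, 0]],
    [255, [1.3, -8.5, -1.2], [0, 0, 0]],
    [255, [1.3, -12.5, -1.2], [0, 0, 0]],
    [255, [1.3, -16.5, -1.2], [0, 0, 0]],
    [255, [1.3, -20.5, -1.2], [0, 0, 0]],
    [255, [1.3, -24.5, -1.2], [0, 0, 0]],
    [255, [1.3, -28.5, -1.2], [0, 0, 0]],
    [255, [1.3, -32.5, -1.2], [0, 0, 0]],
    [255, [1.3, -36, -1.2], [0, 0, 0]],
    [255, [1.3, -39, -1.2], [0, 0, 0]],
    [255, [1.3, -40.3, -1.2], [0, 0, 0]],
  ],
)

```text
clock: 4.38
eef_pos: [513.1, -62.9, 168.1]
tcp_rot: [-3.141, -0.003, 2.973]
contact_force: [-0.2, 0.5, -2.6]
opening: 0.335
```

play_rows(
  rows=[
    [255, [0, 0, 0], [0, 0, 0]],
    [255, [0, 0, 0], [0, 0, 0]],
    [255, [0, 0, 0], [0, 0, 0]],
    [255, [0, 0, 0], [0, 0, 0]],
    [255, [0, 0, 0], [0, 0, 0]],
  ],
)

```text
clock: 4.8
eef_pos: [515.3, -58.7, 169.1]
tcp_rot: [3.141, -0.0, 2.976]
contact_force: [-0.6, 0.8, -1.8]
opening: 0.335
```

```bash
python3 - <<'E'
from h import *
s=readout.sense();print(s['eef_pos'],s['tcp_rot'],s['contact_force'],s['opening'],s['qpos'].round(2))
save('wrist','w4');save('top','t4')
E
```

```text
[515.34336813 -58.70356921 169.10170086] [ 3.14137922e+00 -2.95683025e-04  2.97631322e+00] [-0.5512641   0.79436182 -1.77707245] 0.335483456190783 [-0.12  0.26  1.92  0.    0.96 -1.52]
```

View pics/w4.png

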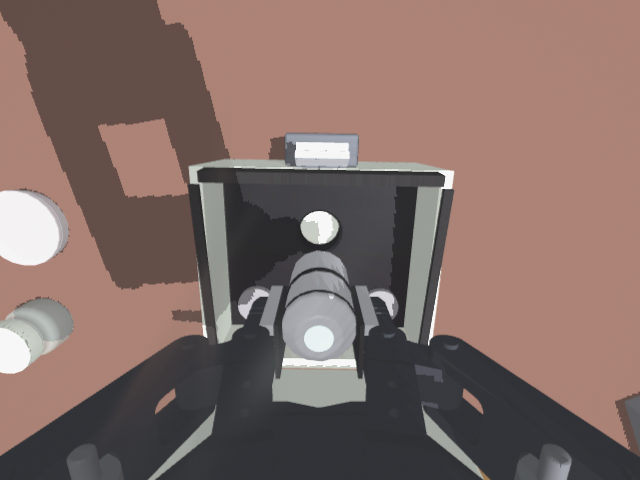

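View pics/t4.png

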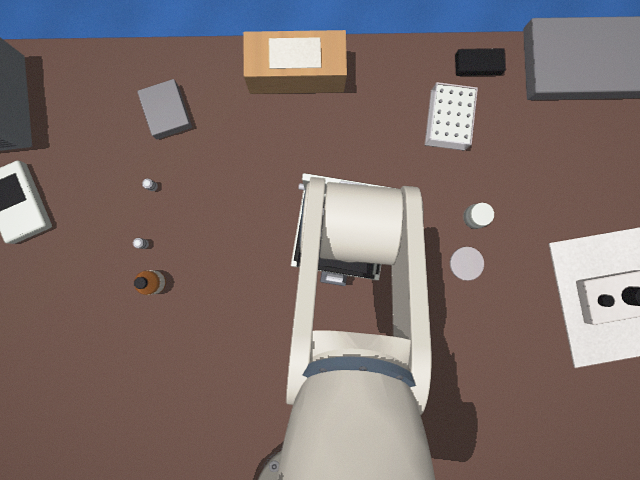

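```bash
python3 - <<'E'
from h import *
p,W=cloud('w4'); P=p.astype(int)
cv2.imwrite('pics/w4z.png',cv2.resize(p[195:365,260:380],None,fx=3.5,fy=3.5,interpolation=2)[:,:,::-1])
# lens
H=cv2.cvtColor(p,cv2.COLOR_RGB2HSV)
print(p[338,319],p[325,319],p[228,320])
sub=np.zeros(p.shape[:2],np.uint8); sub[318:360,295:345]=(P.min(2)>195)[318:360,295:345]
M=cv2.moments(sub,True); u,v=M['m10']/M['m00'],M['m01']/M['m00']; print('lens',u,v,M['m00'],W[int(v),int(u)], ray('w4',u,v,202))
sub=np.zeros(p.shape[:2],np.uint8); sub[205:250,295:345]=(P.min(2)>110)[205:250,295:345]
c=max(cv2.findContours(sub,0,2)[0],key=cv2.contourArea); print('well bright',cv2.boundingRect(c),cv2.fitEllipse(c))
for v in (212,227,240): print(v,[int(P[v,u].min()) for u in range(296,344,2)])
print([ (v,int(P[v,320].min())) for v in range(200,256,2)])
print('insert z',np.nanmedian(W[195:205,250:290,2]))
E
```

```text
[233 242 242] [197 209 212] [247 247 247]
lens 318.3072289156627 339.3870481927711 664.0 [514.98123933 -57.80794177 199.45140734] [513.54868384 -57.45082549 202.        ]
well bright (300, 211, 39, 33) ((318.98565673828125, 226.96380615234375), (32.59297561645508, 37.157108306884766), 89.46292114257812)
212 [66, 66, 67, 68, 69, 68, 58, 53, 150, 244, 247, 247, 247, 247, 242, 214, 58, 58, 68, 71, 70, 72, 71, 71]
227 [42, 39, 111, 197, 196, 197, 197, 197, 197, 197, 197, 245, 247, 247, 247, 247, 247, 247, 224, 197, 197, 143, 47, 63]
240 [42, 42, 40, 36, 37, 36, 152, 193, 195, 195, 195, 245, 247, 247, 247, 215, 195, 159, 53, 39, 39, 52, 60, 70]
[(200, 70), (202, 69), (204, 69), (206, 70), (208, 69), (210, 51), (212, 247), (214, 247), (216, 247), (218, 247), (220, 247), (222, 247), (224, 247), (226, 247), (228, 247), (230, 247), (232, 247), (234, 247), (236, 247), (238, 247), (240, 247), (242, 247), (244, 95), (246, 38), (248, 38), (250, 71), (252, 151), (254, 151)]
insert z 40.766288171979255
```

View pics/w4z.png

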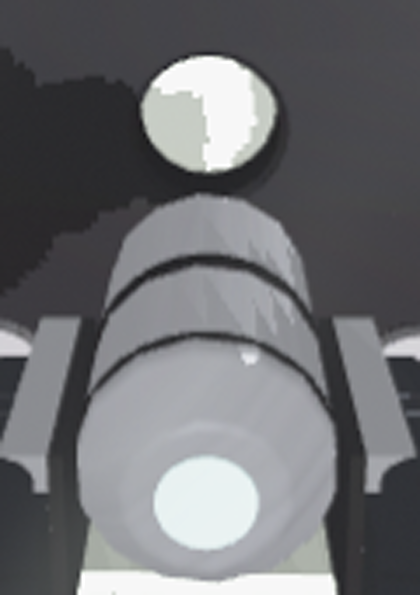

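```bash
python3 - <<'E'
from h import *
p,W=cloud('w4')
x=np.array([np.cos(-.165),np.sin(-.165)])
for u,v,z,s in [(319.5,210.8,38.9,17),(319.5,244,18.9,-17),(299.9,227,30,0),(339.2,227,30,0),(319.5,250,40.5,-19)]:
    q=ray('w4',u,v,z); print(u,v,q.round(1),'centre',(q[:2]+s*x).round(1))
# objective: cylinder lateral & top points
w=W[255:360,285:356].reshape(-1,3); w=w[(w[:,2]>140)&(w[:,2]<206)]; 
for z0 in range(145,205,6):
    t=w[abs(w[:,2]-z0)<3]
    if len(t)>30:
        A=np.c_[2*t[:,:2],np.ones(len(t))]; s=np.linalg.lstsq(A,(t[:,:2]**2).sum(1),rcond=None)[0]; print(z0,len(t),s[:2].round(1),np.sqrt(s[2]+s[0]**2+s[1]**2).round(1))
E
```

```text
319.5 210.8 [499.3 -54.1  38.9] centre [516.  -56.9]
319.5 244 [533.2 -59.7  18.9] centre [516.4 -56.9]
299.9 227 [512.1 -73.2  30. ] centre [512.1 -73.2]
339.2 227 [517.6 -40.2  30. ] centre [517.6 -40.2]
319.5 250 [531.8 -59.6  40.5] centre [513.1 -56.4]
145 147 [514.5 -57.4] 14.7
151 205 [514.5 -57.3] 14.7
157 228 [514.5 -57.4] 14.7
163 192 [514.5 -57.4] 14.7
169 364 [514.5 -57.4] 14.9
175 382 [516.1 -57.5] 16.2
181 404 [515.9 -57.4] 16.0
187 358 [516.3 -57.6] 16.4
193 1336 [514.3 -57.3] 13.8
199 2879 [513.4 -57.3] 8.5
```

play_rows(
  rows=[
    [255, [-0.16, 0.08, 2], [0, 0, 0]],
    [255, [-0.16, 0.08, 4], [0, 0, 0]],
    [255, [-0.16, 0.08, 6], [0, 0, 0]],
    [255, [-0.16, 0.08, 8], [0, 0, 0]],
    [255, [-0.16, 0.08, 9], [0, 0, 0]],
    [255, [-0.16, 0.08, 9.5], [0, 0, 0]],
    [255, [-0.16, 0.08, 9.5], [0, 0, 0]],
    [255, [-0.16, 0.08, 9.5], [0, 0, 0]],
    [255, [-0.16, 0.08, 9.5], [0, 0, 0]],
  ],
)

```text
clock: 5.65
eef_pos: [517.8, -59.4, 75.3]
tcp_rot: [3.142, 0.002, 2.975]
contact_force: [-0.6, -0.2, -2.8]
opening: 0.335
```

```bash
python3 - <<'E'
from h import *
s=readout.sense();print(s['eef_pos'],s['tcp_rot'],s['contact_force'],s['opening'])
save('wrist','w5')
E
```

```text
[517.77295248 -59.3951696   75.29923168] [3.14153105e+00 1.68919913e-03 2.97496197e+00] [-0.57329684 -0.18626831 -2.8460216 ] 0.33514710251256563
```

View pics/w5.png

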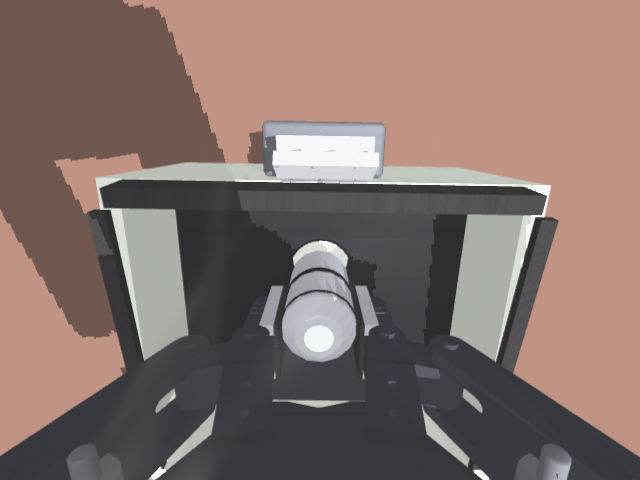

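The view shows the objective over the bright well: the well spans columns 293–348 and the objective is centred at about 319. They are laterally aligned within 1 mm, so I'll lower it gently.

play_rows(
  rows=[
    [255, [0.03, 0.08, 0.4], [0, 0, 0]],
    [255, [0.05, 0.1, 0.8], [0, 0, 0]],
    [255, [0.05, 0.1, 1.2], [0, 0, 0]],
    [255, [0.05, 0.1, 1.2], [0, 0, 0]],
    [255, [0.05, 0.1, 1.2], [0, 0, 0]],
  ],
)

```text
clock: 6.12
eef_pos: [516.2, -58.3, 61.9]
tcp_rot: [-3.142, -0.001, 2.975]
contact_force: [-1.0, 0.4, -1.6]
opening: 0.337
```

play_rows(
  rows=[
    [255, [0, 0, 0.3], [0, 0, 0]],
    [255, [0, 0, 0.6], [0, 0, 0]],
    [255, [0, 0, 0.9], [0, 0, 0]],
    [255, [0, 0, 1.1], [0, 0, 0]],
    [255, [0, 0, 1.1], [0, 0, 0]],
    [255, [0, 0, 1.1], [0, 0, 0]],
  ],
)

```text
clock: 6.62
eef_pos: [516.5, -58.3, 51.1]
tcp_rot: [-3.142, -0.0, 2.975]
contact_force: [-0.4, 0.1, -2.8]
opening: 0.333
```

play_rows(
  rows=[
    [255, [0, 0, 0.1], [0, 0, 0]],
    [255, [0, 0, 0.2], [0, 0, 0]],
    [255, [0, 0, 0.25], [0, 0, 0]],
    [255, [0, 0, 0.25], [0, 0, 0]],
  ],
)

```text
clock: 6.95
eef_pos: [516.5, -58.3, 48.7]
tcp_rot: [-3.142, -0.0, 2.975]
contact_force: [-0.1, 0.2, -2.3]
opening: 0.334
```

play_rows(
  rows=[
    [255, [0, 0, 0.08], [0, 0, 0]],
    [255, [0, 0, 0.15], [0, 0, 0]],
    [255, [0, 0, 0.15], [0, 0, 0]],
  ],
)

```text
clock: 7.2
eef_pos: [516.8, -58.3, 48.3]
tcp_rot: [3.142, 0.0, 2.975]
contact_force: [-3.7, 1.2, 12.3]
opening: 0.332
```

play_rows(
  rows=[
    [255, [0, 0, -0.1], [0, 0, 0]],
    [140, [0, 0, -0.1], [0, 0, 0]],
    [80, [0, 0, -0.1], [0, 0, 0]],
    [80, [0, 0, -0.1], [0, 0, 0]],
    [80, [0, 0, -0.1], [0, 0, 0]],
    [80, [0, 0, -0.1], [0, 0, 0]],
  ],
)

```text
clock: 7.7
eef_pos: [516.6, -58.3, 48.2]
tcp_rot: [3.142, -0.0, 2.975]
contact_force: [-0.1, 0.0, -0.1]
opening: 0.686
```

play_rows(
  rows=[
    [80, [0, 0, -1], [0, 0, 0]],
    [80, [0, 0, -3], [0, 0, 0]],
    [80, [0, 0, -6], [0, 0, 0]],
    [80, [0, 0, -10], [0, 0, 0]],
    [80, [0, 0, -14], [0, 0, 0]],
    [80, [1, 0, -18], [0, 0, 0]],
    [80, [1, 0, -18], [0, 0, 0]],
    [80, [1, 0, -18], [0, 0, 0]],
  ],
)

```text
clock: 8.37
eef_pos: [507.9, -56.8, 231.5]
tcp_rot: [3.141, 0.006, 2.975]
contact_force: [-0.7, -0.7, -0.5]
opening: 0.686
```

```bash
python3 - <<'E'
from h import *
s=readout.sense();print(s['eef_pos'],s['tcp_rot'],s['contact_force'],s['opening'])
save('wrist','w6')
p,W=cloud('w6')
E
```

```text
[507.87132773 -56.769816   231.53599949] [3.14129995 0.00563456 2.97479889] [-0.7273541  -0.68599089 -0.5251229 ] 0.6859464904112397
```

View pics/w6.png

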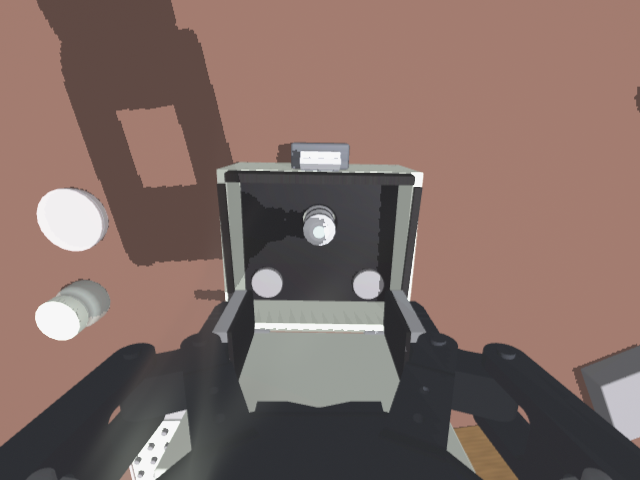

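```bash
python3 - <<'E'
from h import *
p,W=cloud('w6')
w=W[200:250,295:342].reshape(-1,3); w=w[w[:,2]>60]; print(len(w),np.percentile(w[:,2],[50,98]),w[w[:,2]>76].mean(0), w.min(0),w.max(0))
# lid: inner face points
for (u,v) in [(320,345),(320,370),(320,390),(320,325),(270,370),(370,370)]: print(u,v,W[v,u].round(1))
# rim far edge
for (u,v) in [(220,175),(420,180),(320,165)]: print(u,v,W[v,u].round(1), ray('w6',u,v,89).round(1))
E
```

```text
875 [76.89203604 80.17986952] [515.56338005 -56.90058384  78.35066658] [500.90552285 -71.89406542  60.11068707] [530.37217781 -41.87701942  81.21028107]
320 345 [608.7 -71.4 113.3]
320 370 [606.7 -71.2 149.6]
320 390 [605.9 -71.2 172.3]
320 325 [603.7 -70.4  88.4]
270 370 [ 599.5 -109.2  150.6]
370 370 [614.4 -32.9 148. ]
220 175 [ 451.9 -128.7   88.5] [ 451.9 -128.6   89. ]
420 180 [483.5  33.9  88.1] [483.4  33.7  89. ]
320 165 [455.6 -45.8 116.1] [457.6 -46.   89. ]
```

```bash
python3 - <<'E'
from h import *
R=down(2.95);p0=[506.8,-56.7,228];R0=down(2.975)
plan([506.8,-56.7,340],R,p0,R0);plan([678.5,-89.4,340],R,p0,R0);plan([678.5,-89.4,205],R,p0,R0)
E
```

```text
shift cm [ -0.    0.  -11.2] rot [-0.    -0.     0.025] dist mm 112.0
shift cm [-17.47  -0.38 -11.2 ] rot [-0.    -0.     0.025] dist mm 207.6
shift cm [-17.47  -0.38   2.3 ] rot [-0.    -0.     0.025] dist mm 176.3
```

play_rows(
  rows=[
    [255, [0, 0, -3], [0, 0, 0.025]],
    [255, [0, 0, -6.5], [0, 0, 0.025]],
    [255, [0, 0, -10], [0, 0, 0.025]],
    [255, [0, 0, -11.2], [0, 0, 0.025]],
    [255, [-1, 0, -11.2], [0, 0, 0.025]],
    [255, [-4, -0.1, -11.2], [0, 0, 0.025]],
    [255, [-7.5, -0.2, -11.2], [0, 0, 0.025]],
    [255, [-11, -0.3, -11.2], [0, 0, 0.025]],
    [255, [-14.5, -0.4, -11.2], [0, 0, 0.025]],
    [255, [-17, -0.4, -11.2], [0, 0, 0.025]],
    [255, [-17.5, -0.4, -11.2], [0, 0, 0.025]],
    [255, [-17.5, -0.4, -11.2], [0, 0, 0.025]],
  ],
  squeeze=40,
)

```text
clock: 9.42
eef_pos: [679.1, -89.8, 336.2]
tcp_rot: [-3.141, -0.005, 2.95]
contact_force: [-0.4, 0.3, 0.2]
opening: 0.002
```

play_rows(
  rows=[
    [255, [0, 0, 0], [0, 0, 0]],
    [255, [0, 0, 0], [0, 0, 0]],
    [255, [0, 0, 0], [0, 0, 0]],
  ],
)

```text
clock: 9.67
eef_pos: [677.6, -89.4, 340.2]
tcp_rot: [-3.142, -0.001, 2.95]
contact_force: [-0.3, -0.0, 0.5]
opening: -0.001
```

```bash
python3 - <<'E'
from h import *
s=readout.sense();print(s['eef_pos'],s['tcp_rot'],s['contact_force'],s['opening'],s['qpos'].round(2))
save('wrist','w7');save('scene','s7')
E
```

```text
[677.59761073 -89.43271845 340.20037074] [-3.14156968e+00 -6.26871528e-04  2.94992579e+00] [-0.33498169 -0.04665997  0.45501172] -0.0005181316037163324 [-0.13  0.37  1.37  0.    1.4  -1.51]
```

View pics/w7.png

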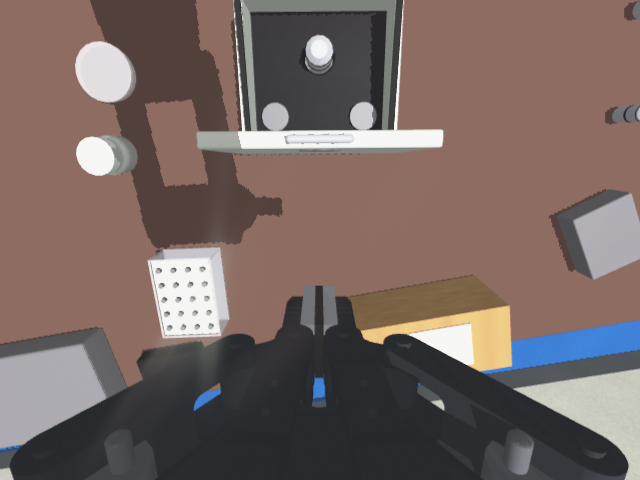

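View pics/s7.png

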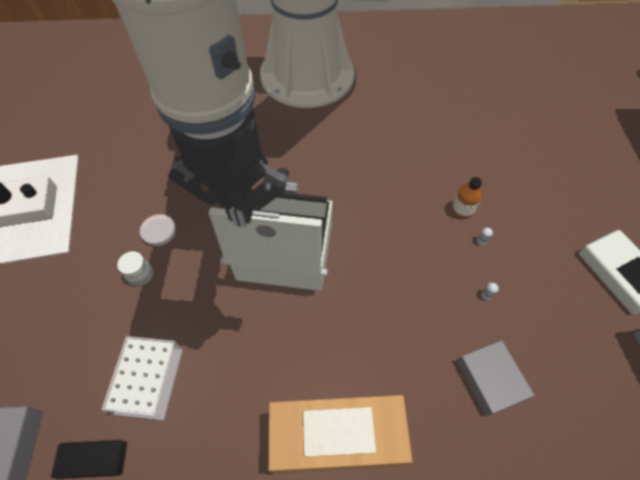

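play_rows(
  rows=[
    [255, [0, 0, 3], [0, 0, 0]],
    [255, [0, 0, 6.5], [0, 0, 0]],
    [255, [0, 0, 10], [0, 0, 0]],
    [255, [0, 0, 13], [0, 0, 0]],
    [255, [0, 0, 13.5], [0, 0, 0]],
    [255, [0, 0, 13.5], [0, 0, 0]],
    [255, [1, 0, 13.5], [0, 0, 0]],
    [255, [2, 0, 13.5], [0, 0, 0]],
    [255, [3, 0, 13.5], [0, 0, 0]],
    [255, [4, 0, 13.5], [0, 0, 0]],
    [255, [5, 0, 13.5], [0, 0, 0]],
    [255, [6, 0, 13.5], [0, 0, 0]],
  ],
)

```text
clock: 10.77
eef_pos: [618.9, -78.0, 206.2]
tcp_rot: [3.142, 0.002, 2.95]
contact_force: [1.4, -0.6, 1.7]
opening: -0.004
```

play_rows(
  rows=[
    [255, [0.8, 0, 0], [0, 0, 0]],
    [255, [1.6, 0, 0], [0, 0, 0]],
    [255, [2.4, 0, 0], [0, 0, 0]],
    [255, [3.2, 0, 0], [0, 0, 0]],
    [255, [3.2, 0, 0], [0, 0, 0]],
  ],
)

```text
clock: 11.18
eef_pos: [586.6, -71.8, 205.1]
tcp_rot: [-3.142, -0.002, 2.95]
contact_force: [0.0, -0.6, -0.5]
opening: 0.002
```

```bash
python3 - <<'E'
from h import *
s=readout.sense();print(s['eef_pos'],s['contact_force'])
save('wrist','w8')
E
```

```text
[586.55000362 -71.76192709 205.05972281] [ 0.03453615 -0.58864697 -0.49174306]
```

View pics/w8.png

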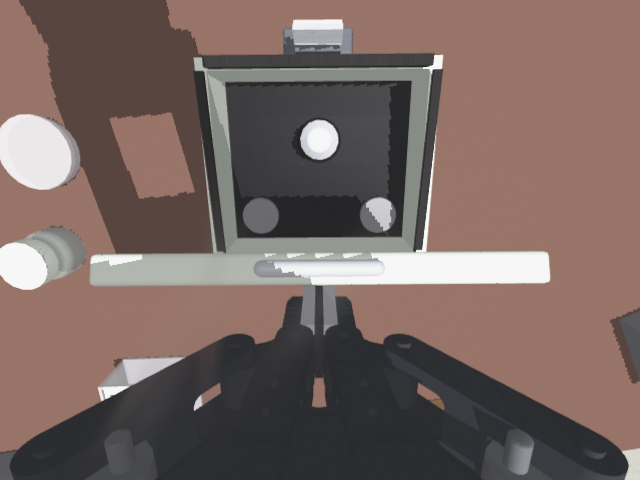

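The lid is rotating with the fingertips behind it. I'll keep going until it drops.

play_rows(
  rows=[
    [255, [0.8, 0, 0], [0, 0, 0]],
    [255, [1.6, 0, 0], [0, 0, 0]],
    [255, [2.4, 0, 0], [0, 0, 0]],
    [255, [3.2, 0, 0], [0, 0, 0]],
    [255, [4.0, 0, 0], [0, 0, 0]],
    [255, [4.8, 0, 0], [0, 0, 0]],
    [255, [5.6, 0, 0], [0, 0, 0]],
    [255, [6.4, 0, 0], [0, 0, 0]],
    [255, [6.4, 0, 0], [0, 0, 0]],
    [255, [6.4, 0, 0], [0, 0, 0]],
    [255, [6.4, 0, 0], [0, 0, 0]],
    [255, [6.4, 0, 0], [0, 0, 0]],
  ],
)

```text
clock: 12.23
eef_pos: [525.9, -60.0, 205.4]
tcp_rot: [3.142, 0.0, 2.95]
contact_force: [0.4, 0.2, 0.3]
opening: -0.002
```

```bash
python3 - <<'E'
from h import *
s=readout.sense();print(s['eef_pos'],s['contact_force'])
save('wrist','w9');save('scene','s9')
E
```

```text
[525.90911855 -59.97434909 205.35779761] [0.37281457 0.2052354  0.30342406]
```

View pics/w9.png

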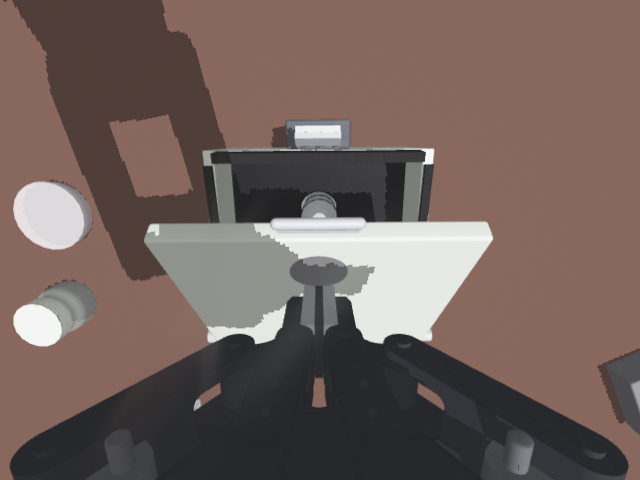

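View pics/s9.png

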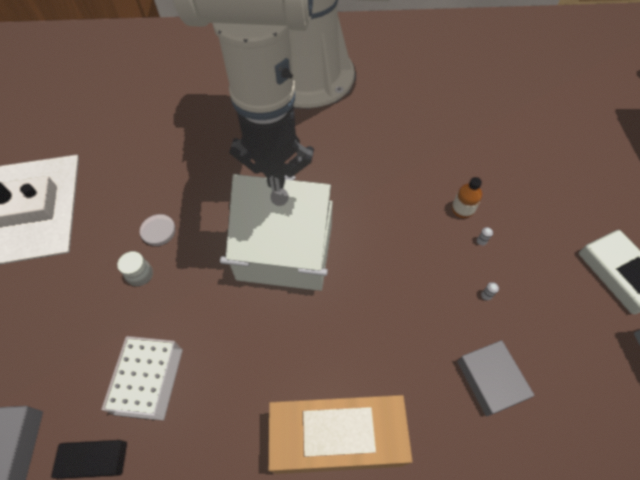

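play_rows(
  rows=[
    [255, [0.7, 0, 0], [0, 0, 0]],
    [255, [1.4, 0, 0], [0, 0, 0]],
    [255, [2.1, 0, 0], [0, 0, 0]],
    [255, [2.8, 0, 0], [0, 0, 0]],
    [255, [3.5, 0, 0], [0, 0, 0]],
    [255, [3.5, 0, 0], [0, 0, 0]],
    [255, [3.5, 0, 0], [0, 0, 0]],
    [255, [3.5, 0, 0], [0, 0, 0]],
    [255, [3.5, 0, 0], [0, 0, 0]],
  ],
)

```text
clock: 13.08
eef_pos: [491.5, -53.3, 205.4]
tcp_rot: [3.142, 0.001, 2.95]
contact_force: [1.1, 0.7, 0.1]
opening: 0.005
```

```bash
python3 - <<'E'
from h import *
s=readout.sense();print(s['eef_pos'],s['contact_force'])
save('wrist','w10')
E
```

```text
[491.5127362  -53.30530654 205.4189228 ] [1.10371471 0.65353255 0.08002526]
```

View pics/w10.png

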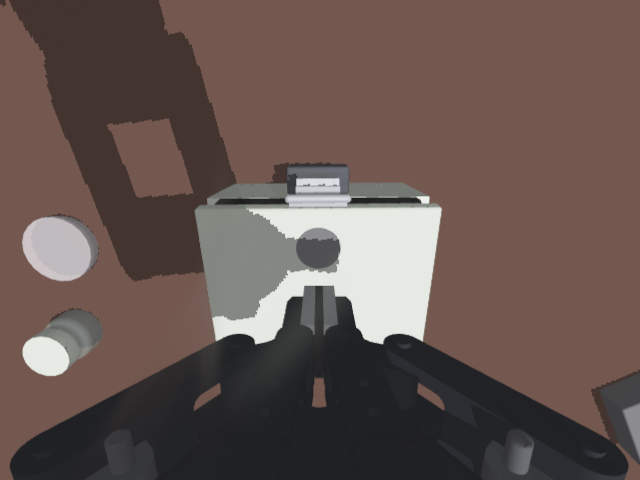

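The lid has dropped onto the latch, and its pressing disc is visible at (318,248). Next I'll measure where the disc is and the lid angle.

```bash
python3 - <<'E'
from h import *
p,W=cloud('w10'); P=p.astype(int)
sub=np.zeros(p.shape[:2],np.uint8); sub[222:276,290:348]=((P.max(2)<125)&(P.max(2)>60))[222:276,290:348]
c=max(cv2.findContours(sub,0,2)[0],key=cv2.contourArea); (e,ax,an)=cv2.fitEllipse(c); print(e,ax)
print('disc',W[int(e[1])-2:int(e[1])+3,int(e[0])-2:int(e[0])+3].reshape(-1,3).mean(0))
w=np.r_[W[215:330,215:290].reshape(-1,3),W[215:330,350:425].reshape(-1,3)];w=w[(w[:,2]>80)&(w[:,2]<150)]
c=w.mean(0); n=np.linalg.svd(w-c,full_matrices=False)[2][2]; n*=np.sign(n[2]); print('n',n,'tilt',np.arccos(n[2]),'dir',np.arctan2(n[1],n[0]),'rms',((w-c)@n).std())
print('lip',W[200,318],'latch',W[188,318],W[181,318])
E
```

```text
(317.16650390625, 251.5676727294922) (31.702396392822266, 47.19674301147461)
disc [495.89075556 -54.17550929 115.85337595]
n [ 0.1218708  -0.02307441  0.99227772] tilt 0.12435623215076189 dir -0.18712002690917057 rms 0.5950978013704707
lip [459.6873545  -46.38282238 117.21297978] latch [451.6945217  -44.82398505 117.16017234] [448.05263142 -44.12603874 108.70924859]
```

play_rows(
  rows=[
    [255, [-0.2, 0, 2.5], [0, 0, 0]],
    [255, [-0.2, 0, 5], [0, 0, 0]],
    [255, [-0.2, 0, 7], [0, 0, 0]],
    [255, [-0.2, 0, 8], [0, 0, 0]],
    [255, [-0.2, 0, 8.2], [0, 0, 0]],
    [255, [-0.2, 0, 8.2], [0, 0, 0]],
    [255, [-0.2, 0, 8.2], [0, 0, 0]],
    [255, [-0.2, 0, 8.2], [0, 0, 0]],
    [255, [-0.2, 0, 8.2], [0, 0, 0]],
  ],
)

```text
clock: 13.88
eef_pos: [493.9, -53.7, 124.3]
tcp_rot: [3.141, 0.002, 2.95]
contact_force: [-0.1, 0.1, -0.2]
opening: 0.002
```

play_rows(
  rows=[
    [255, [0, 0, 0.2], [0, 0, 0]],
    [255, [0, 0, 0.4], [0, 0, 0]],
    [255, [0, 0, 0.5], [0, 0, 0]],
    [255, [0, 0, 0.5], [0, 0, 0]],
  ],
)

```text
clock: 14.22
eef_pos: [492.9, -53.6, 118.1]
tcp_rot: [-3.142, -0.0, 2.95]
contact_force: [0.2, 0.2, -0.1]
opening: -0.001
```

play_rows(
  rows=[
    [255, [0, 0, 0.1], [0, 0, 0]],
    [255, [0, 0, 0.2], [0, 0, 0]],
    [255, [0, 0, 0.2], [0, 0, 0]],
    [255, [0, 0, 0.2], [0, 0, 0]],
  ],
)

```text
clock: 14.55
eef_pos: [492.8, -53.6, 116.4]
tcp_rot: [-3.142, -0.001, 2.95]
contact_force: [-3.1, 0.5, 3.5]
opening: -0.0
```

play_rows(
  rows=[
    [255, [0, 0, 0.1], [0, 0, 0]],
    [255, [0, 0, 0.1], [0, 0, 0]],
    [255, [0, 0, 0.1], [0, 0, 0]],
  ],
)

```text
clock: 14.8
eef_pos: [492.6, -53.5, 115.3]
tcp_rot: [-3.142, -0.001, 2.95]
contact_force: [-3.4, 1.3, 5.8]
opening: 0.001
```

play_rows(
  rows=[
    [255, [0, 0, 0.1], [0, 0, 0]],
    [255, [0, 0, 0.1], [0, 0, 0]],
    [255, [0, 0, 0.1], [0, 0, 0]],
  ],
)

```text
clock: 15.05
eef_pos: [492.5, -53.5, 114.3]
tcp_rot: [-3.142, -0.001, 2.95]
contact_force: [-3.5, 0.9, 5.5]
opening: -0.0
```

play_rows(
  rows=[
    [255, [0, 0, 0.1], [0, 0, 0]],
    [255, [0, 0, 0.1], [0, 0, 0]],
    [255, [0, 0, 0.1], [0, 0, 0]],
  ],
)

```text
clock: 15.3
eef_pos: [492.5, -53.5, 113.6]
tcp_rot: [-3.142, -0.001, 2.95]
contact_force: [-4.7, 1.0, 8.8]
opening: 0.001
```

play_rows(
  rows=[
    [255, [0, 0, 0.1], [0, 0, 0]],
    [255, [0, 0, 0.1], [0, 0, 0]],
    [255, [0, 0, 0.1], [0, 0, 0]],
  ],
)

```text
clock: 15.55
eef_pos: [492.3, -53.5, 112.5]
tcp_rot: [-3.142, -0.002, 2.95]
contact_force: [-5.1, 0.7, 9.7]
opening: -0.001
```

play_rows(
  rows=[
    [255, [0, 0, 0.1], [0, 0, 0]],
    [255, [0, 0, 0.1], [0, 0, 0]],
    [255, [0, 0, 0.1], [0, 0, 0]],
  ],
)

```text
clock: 15.8
eef_pos: [492.2, -53.4, 111.5]
tcp_rot: [-3.142, -0.002, 2.95]
contact_force: [-5.3, 1.1, 10.6]
opening: -0.002
```

play_rows(
  rows=[
    [255, [0, 0, 0.07], [0, 0, 0]],
    [255, [0, 0, 0.07], [0, 0, 0]],
    [255, [0, 0, 0.07], [0, 0, 0]],
  ],
)

```text
clock: 16.05
eef_pos: [492.0, -53.4, 110.9]
tcp_rot: [-3.142, -0.002, 2.95]
contact_force: [-6.0, 1.7, 10.9]
opening: 0.001
```

play_rows(
  rows=[
    [255, [0, 0, 0.07], [0, 0, 0]],
    [255, [0, 0, 0.07], [0, 0, 0]],
    [255, [0, 0, 0.07], [0, 0, 0]],
  ],
)

```text
clock: 16.3
eef_pos: [491.9, -53.4, 110.1]
tcp_rot: [-3.142, -0.002, 2.95]
contact_force: [-6.6, 0.7, 11.5]
opening: 0.002
```

play_rows(
  rows=[
    [255, [0, 0, 0.06], [0, 0, 0]],
    [255, [0, 0, 0.06], [0, 0, 0]],
    [255, [0, 0, 0.06], [0, 0, 0]],
  ],
)

```text
clock: 16.55
eef_pos: [491.8, -53.4, 109.4]
tcp_rot: [-3.142, -0.003, 2.95]
contact_force: [-6.0, 0.9, 8.5]
opening: -0.003
```

The force dipped from 11.5 to 8.5 N, so the latch is starting to catch. I'll continue in small steps to the hard stop.

play_rows(
  rows=[
    [255, [0, 0, 0.05], [0, 0, 0]],
    [255, [0, 0, 0.05], [0, 0, 0]],
    [255, [0, 0, 0.05], [0, 0, 0]],
  ],
)

```text
clock: 16.8
eef_pos: [492.0, -53.4, 108.8]
tcp_rot: [-3.142, -0.002, 2.95]
contact_force: [-5.7, 0.9, 9.1]
opening: 0.003
```

play_rows(
  rows=[
    [255, [0, 0, 0.04], [0, 0, 0]],
    [255, [0, 0, 0.04], [0, 0, 0]],
    [255, [0, 0, 0.04], [0, 0, 0]],
  ],
)

```text
clock: 17.05
eef_pos: [492.4, -53.5, 108.4]
tcp_rot: [-3.142, -0.001, 2.95]
contact_force: [-4.5, 1.3, 7.4]
opening: 0.002
```

play_rows(
  rows=[
    [255, [0, 0, 0.04], [0, 0, 0]],
    [255, [0, 0, 0.04], [0, 0, 0]],
    [255, [0, 0, 0.04], [0, 0, 0]],
  ],
)

```text
clock: 17.3
eef_pos: [492.4, -53.5, 108.0]
tcp_rot: [-3.142, -0.001, 2.95]
contact_force: [-3.8, 0.2, 6.4]
opening: 0.001
```

play_rows(
  rows=[
    [255, [0, 0, 0.04], [0, 0, 0]],
    [255, [0, 0, 0.04], [0, 0, 0]],
    [255, [0, 0, 0.04], [0, 0, 0]],
  ],
)

```text
clock: 17.55
eef_pos: [492.4, -53.5, 107.8]
tcp_rot: [-3.142, -0.001, 2.95]
contact_force: [-5.0, 0.7, 8.7]
opening: 0.002
```

play_rows(
  rows=[
    [255, [0, 0, 0.03], [0, 0, 0]],
    [255, [0, 0, 0.03], [0, 0, 0]],
    [255, [0, 0, 0.03], [0, 0, 0]],
  ],
)

```text
clock: 17.8
eef_pos: [492.4, -53.5, 107.6]
tcp_rot: [-3.142, -0.001, 2.95]
contact_force: [-4.9, 0.7, 10.1]
opening: -0.002
```

play_rows(
  rows=[
    [255, [0, 0, 0.03], [0, 0, 0]],
    [255, [0, 0, 0.03], [0, 0, 0]],
    [255, [0, 0, 0.03], [0, 0, 0]],
  ],
)

```text
clock: 18.05
eef_pos: [492.3, -53.5, 107.3]
tcp_rot: [-3.142, -0.002, 2.95]
contact_force: [-5.2, 1.8, 10.5]
opening: -0.001
```

play_rows(
  rows=[
    [255, [0, 0, 0.04], [0, 0, 0]],
    [255, [0, 0, 0.04], [0, 0, 0]],
    [255, [0, 0, 0.04], [0, 0, 0]],
  ],
)

```text
clock: 18.3
eef_pos: [492.3, -53.5, 107.1]
tcp_rot: [-3.142, -0.002, 2.95]
contact_force: [-6.7, 2.5, 14.2]
opening: -0.0
```

play_rows(
  rows=[
    [255, [0, 0, 0.03], [0, 0, 0]],
    [255, [0, 0, 0.03], [0, 0, 0]],
    [255, [0, 0, 0.03], [0, 0, 0]],
  ],
)

```text
clock: 18.55
eef_pos: [492.3, -53.5, 107.1]
tcp_rot: [-3.142, -0.002, 2.95]
contact_force: [-7.0, 1.7, 17.6]
opening: 0.004
```

```bash
python3 - <<'E'
from h import *
s=readout.sense();print(s['eef_pos'],s['contact_force'])
save('wrist','w11')
p,W=cloud('w11')
cv2.imwrite('pics/w11z.png',cv2.resize(p[150:330,180:460],None,fx=2.8,fy=2.8,interpolation=2)[:,:,::-1])
E
```

```text
[492.31094304 -53.46925959 107.06138868] [-6.95289495  1.70130804 17.63943565]
```

View pics/w11z.png

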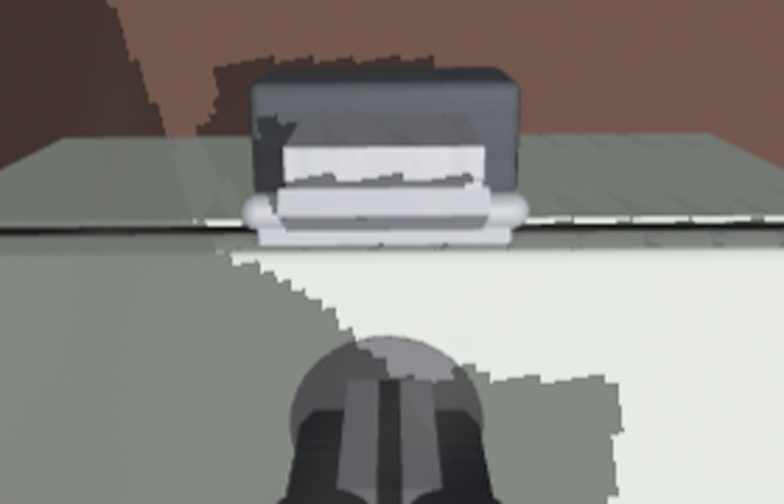

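play_rows(
  rows=[
    [255, [0, 0, 0.03], [0, 0, 0]],
    [255, [0, 0, 0.03], [0, 0, 0]],
    [255, [0, 0, 0.03], [0, 0, 0]],
    [255, [0, 0, 0.03], [0, 0, 0]],
  ],
)

```text
clock: 18.93
eef_pos: [492.3, -53.5, 107.0]
tcp_rot: [-3.142, -0.002, 2.95]
contact_force: [-8.6, 1.2, 21.5]
opening: -0.0
```

play_rows(
  rows=[
    [255, [0, 0, -0.2], [0, 0, 0]],
    [255, [0, 0, -0.4], [0, 0, 0]],
    [255, [0, 0, -0.7], [0, 0, 0]],
    [255, [0, 0, -2], [0, 0, 0]],
    [255, [0, 0, -5], [0, 0, 0]],
    [255, [0, 0, -9], [0, 0, 0]],
    [255, [0, 0, -11], [0, 0, 0]],
    [255, [0, 0, -11], [0, 0, 0]],
    [255, [0, 0, -11], [0, 0, 0]],
  ],
)

```text
clock: 19.68
eef_pos: [493.9, -53.7, 217.0]
tcp_rot: [3.141, 0.003, 2.95]
contact_force: [-0.0, 0.5, -0.4]
opening: 0.001
```

```bash
python3 - <<'E'
from h import *
s=readout.sense();print(s['eef_pos'],s['contact_force'])
save('wrist','w12')
p,W=cloud('w12')
w=np.r_[W[225:330,225:290].reshape(-1,3),W[225:330,350:415].reshape(-1,3)];w=w[(w[:,2]>80)&(w[:,2]<150)]
c=w.mean(0); n=np.linalg.svd(w-c,full_matrices=False)[2][2]; n*=np.sign(n[2]); print('tilt',np.arccos(n[2]),n,'rms',((w-c)@n).std())
cv2.imwrite('pics/w12z.png',cv2.resize(p[150:330,180:460],None,fx=2.8,fy=2.8,interpolation=2)[:,:,::-1])
E
```

```text
[493.92136783 -53.7143324  217.03753413] [-0.03238982  0.45886791 -0.38313127]
tilt 0.047859881130364004 [ 0.04697128 -0.00908398  0.99885493] rms 0.6263963799831646
```

View pics/w12z.png

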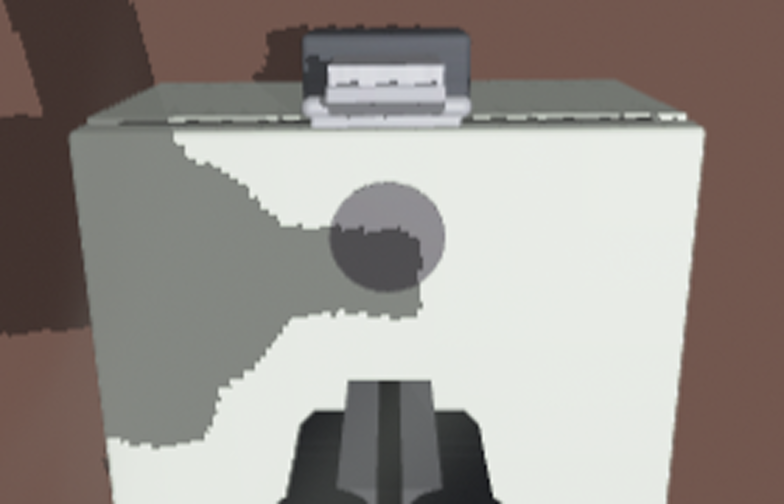

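```bash
python3 - <<'E'
from h import *
x=np.array([np.cos(-.188),np.sin(-.188)]);y=np.array([-x[1],x[0]]);o=np.array([515.9,-57.0])-0*x
for fn in ['w6','w8','w9','w10','w11','w12']:
    p,W=cloud(fn); q=(W[...,:2]-o); X=q@x+20; Y=q@y; Z=W[...,2]; P=p.astype(int)
    m=(abs(Y)<12)&(X<-68)&(X>-110)&(Z>95)
    # height profile along X
    print(fn,[(b,int(k.sum()),round(float(np.nanmedian(Z[k])),1)) for b in range(-100,-70,2) for k in [m&(X>=b)&(X<b+2)] if k.sum()>5])
    print('   outermost latch X (z>112.5):',np.percentile(X[m&(Z>111)],[1,3,10]).round(1) if (m&(Z>111)).sum()>5 else None)
E
```

```text
w6 []
   outermost latch X (z>112.5): None
w8 []
   outermost latch X (z>112.5): None
w9 []
   outermost latch X (z>112.5): None
w10 []
   outermost latch X (z>112.5): None
w11 []
   outermost latch X (z>112.5): None
w12 []
   outermost latch X (z>112.5): None
```

```bash
python3 - <<'E'
from h import *
x=np.array([np.cos(-.188),np.sin(-.188)]);y=np.array([-x[1],x[0]]);o=np.array([515.9,-57.0])
for fn in ['w6','w8','w9','w10','w11','w12']:
    p,W=cloud(fn); q=(W[...,:2]-o); X=q@x-20; Y=q@y; Z=W[...,2]
    m=(abs(Y)<12)&(X<-68)&(X>-110)&(Z>88)
    print(fn,[(b,int(k.sum()),round(float(np.nanmedian(Z[k])),1)) for b in range(-100,-68,2) for k in [m&(X>=b)&(X<b+2)] if k.sum()>5])
    k=m&(Z>104)&(X<-72); print('   ',k.sum(),np.percentile(X[k],[1,5,10,50,95]).round(1) if k.sum() else '')
E
```

```text
w6 [(-92, 47, 106.9), (-90, 89, 108.1), (-88, 82, 108.2), (-86, 116, 117.3), (-84, 91, 118.2), (-82, 69, 115.3), (-80, 67, 111.3), (-78, 50, 107.2), (-76, 36, 97.7), (-74, 129, 98.9), (-72, 80, 102.9), (-70, 77, 102.8)]
    581 [-90.4 -90.1 -89.5 -84.5 -77.9]
w8 [(-92, 40, 107.4), (-90, 105, 108.2), (-86, 137, 117.4), (-84, 161, 118.1), (-82, 246, 115.4), (-80, 271, 110.4), (-78, 240, 99.4), (-76, 134, 96.0), (-74, 50, 102.9), (-72, 126, 102.9), (-70, 136, 102.7)]
    1003 [-90.6 -89.9 -89.1 -81.6 -77.6]
w9 [(-92, 36, 108.3), (-90, 107, 108.1), (-88, 106, 108.2), (-86, 111, 117.4), (-84, 110, 118.4), (-82, 147, 115.4), (-80, 104, 110.3), (-78, 68, 98.7), (-76, 63, 97.7), (-74, 115, 99.0), (-72, 97, 103.0), (-70, 99, 102.7)]
    744 [-90.3 -89.7 -89.1 -83.8 -78.1]
w10 [(-92, 134, 103.5), (-90, 105, 108.1), (-88, 124, 108.5), (-86, 150, 117.2), (-84, 79, 118.3), (-82, 100, 115.3), (-80, 106, 116.4), (-78, 102, 116.8), (-76, 100, 116.0), (-74, 109, 115.7), (-72, 117, 118.6), (-70, 99, 119.0)]
    1040 [-90.8 -90.3 -89.1 -82.1 -72.7]
w11 [(-92, 462, 101.2), (-90, 267, 108.1), (-88, 304, 108.2), (-86, 548, 116.7), (-84, 272, 118.1), (-82, 129, 115.2), (-80, 113, 111.0), (-78, 75, 107.3), (-76, 286, 103.3), (-74, 311, 106.5), (-72, 231, 106.9), (-70, 244, 107.0)]
    2209 [-90.6 -90.4 -89.6 -84.6 -72.9]
w12 [(-92, 98, 98.7), (-90, 86, 107.9), (-88, 110, 108.2), (-86, 137, 117.0), (-84, 88, 118.1), (-82, 67, 116.0), (-80, 65, 111.4), (-78, 65, 106.5), (-76, 86, 104.2), (-74, 106, 107.0), (-72, 98, 108.2), (-70, 72, 107.8)]
    799 [-90.4 -90.  -89.2 -83.5 -73. ]
```

The latch profile now matches its home profile from before closing within about 1 mm. I'll back away, wait a second and check the whole scene.

play_rows(
  rows=[
    [255, [2, 0, -2], [0, 0, 0]],
    [255, [5, 0, -5], [0, 0, 0]],
    [255, [8, 0, -8], [0, 0, 0]],
    [255, [10, 0, -10], [0, 0, 0]],
    [255, [10, 0, -10], [0, 0, 0]],
    [255, [10, 0, -10], [0, 0, 0]],
    [255, [10, 0, -10], [0, 0, 0]],
    [255, [10, 0, -10], [0, 0, 0]],
    [255, [10, 0, -10], [0, 0, 0]],
    [255, [10, 0, -10], [0, 0, 0]],
    [255, [10, 0, -10], [0, 0, 0]],
    [255, [10, 0, -10], [0, 0, 0]],
  ],
)

```text
clock: 20.73
eef_pos: [395.0, -34.6, 315.5]
tcp_rot: [-3.141, -0.001, 2.95]
contact_force: [0.1, -0.8, -0.1]
opening: -0.002
```

```bash
python3 - <<'E'
from h import *
s=readout.sense();print(s['clock'],s['eef_pos'],s['contact_force'])
save('scene','s13')
p,W=cloud('s13')
w=W[190:255,245:320].reshape(-1,3);w=w[(w[:,2]>85)&(w[:,2]<125)]; c=w.mean(0); n=np.linalg.svd(w-c,full_matrices=False)[2][2]; print('tilt',np.arccos(abs(n[2])),len(w))
a=cv2.imread('pics/scene0.png').astype(int);b=cv2.imread('pics/s13.png').astype(int)
for nm,(u0,u1,v0,v1) in dict(dish=(135,180,210,250),jar=(115,155,248,292),bottle=(450,488,172,222)).items(): print(nm,'meandiff',abs(a-b)[v0:v1,u0:u1].mean())
E
```

```text
20.7333 [395.01423631 -34.60064923 315.51453669] [ 0.05558896 -0.7716742  -0.07185596]
tilt 0.04716886696256369 4780
dish meandiff 5.523518518518519
jar meandiff 4.886174242424242
bottle meandiff 3.685964912280702
```

View pics/s13.png

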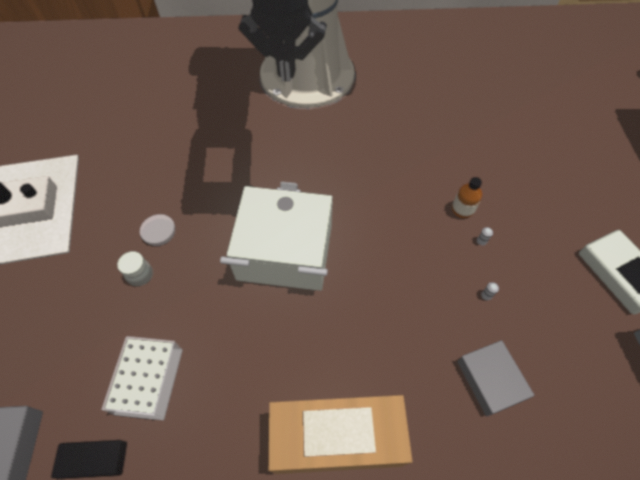

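The lid is shut at a tilt of 0.047 rad with its disc at (286,204). The dish (157,230), jar (133,267) and bottle (469,197) are where they started.

```bash
python3 -c "
from rig import r; print(r.sign_off())"
```

```text
the job is handed in; nothing more can be done
None
```

The objective is standing in the well and the lid is shut and latched. I handed the job in at about 20.8 s of the 72 s allowed.

- **Objective:** I seated it in the round well and let go. Its top then measured about 80 mm above the bench, which is right for a fully seated objective. I didn't look at it again once the lid was closed.
- **Lid and latch:** I swung the lid over until it fell onto the latch, then pressed in small steps. Resistance rose to about 11.5 N, dipped, and ended in a hard stop. I pressed to 21.5 N vertically, about 23 N in total, which is under the 28 N limit.
- **After letting go:** The lid stayed shut at about 0.047 rad, inside the latched range, and still read the same about a second later. The latch was back in its home position to within about 1 mm.
- **Bystanders:** The dish, jar and bottle look unmoved in the last picture. That check was by eye and by the small difference between the first and last pictures.
- **Disagreements:** The top and wrist cameras differed by up to about 3 mm in places. For the fit into the well I relied on the wrist camera, measuring the objective and the well in the same picture. My first estimate of the case's turn (−0.165 rad) was also off, and later views gave about −0.19 rad.

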